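# Shift the jar mill's gear lever through the H gate into third

### The arm

A 6-joint arm with a two-finger parallel gripper is mounted at the origin on the work surface. World frame = base frame: x ahead of the robot, y to its left, z up, the work surface at z = 0. Lengths are in m, angles in degrees, forces in N, time in s.
With the tool pointing down it reaches from about 0.375 to 0.9 m from the base axis. Payload 3.1 kg.
Tool frame: the origin (TCP) lies at the very end of the fingers, on their centre line; the grasp point (between the pads) lies 19 mm behind it; z points along the fingers, y is the line along which they close (so a half turn about z gives the same grasp; the last joint's range is limited). The gripper opens to 87 mm and grips with 3 to 60 N. Pads are 19 mm wide; open, the fingers measure 117 mm over their backs; the gripper's body (75 mm by 190 mm) begins 51 mm behind the grasp point.
Start: joints at [61.507, 30.224, 82.088, -0, 67.689, -10.227], TCP at [0.196, 0.593, 0.223] pointing down, gripper open.
Joint ranges: [-176.69, 176.69], [-43.24, 126.21], [12.49, 139.97], [-82, 262], [0, 151.66], [-163.58, 163.58]. Speed limits (degrees/s): [159.86, 159.86, 180, 180, 180, 180].

### API

Orientations are given as [roll, pitch, yaw] about the fixed x, y, z axes, in that order (R = Rz(yaw) Ry(pitch) Rx(roll)).
In Python, from station import ctrl gives the robot as it stands.
- The arm moves only by the tool carry_out, never from a script. Its argument "series" is a list of rows, each a list of 2 entries, a list of its own where there are three numbers: the shift along the tool's x, y, z normalised to -1 to 1, where 1 is 0.02 m, then the turn, a rotation vector about the tool's x, y, z normalised to -1 to 1, where 1 is 4 degrees. A call has 1 to 5 rows; each row shifts and turns the commanded pose from where the row before left it, along the tool's axes as they then stand; what a row does not reach is not made up. A row lasts 1/10 s, in which the tool goes at most 50 mm and 8.59 degrees, less where a joint would pass 70% of its speed; a pose out of reach is approached as far as the arm can. A call with a number of a shift or a turn outside -1 to 1 is refused whole. A call with a gripper value outside its range is refused whole. "jaw" is the opening in per cent of the stroke, from 0 (shut) to 100 (fully open), set as the call begins (left out, the last holds). The fingers move at their own pace and stop on an object; "squeeze" is the grip in N (left out, the last holds). Time passes only in rows, so rows that do not move let the fingers close. It gives the time, the measured TCP pose, the force, the opening and the grip force at its end, in the units of the state.
- ctrl.state(): the state, without advancing time (a new reading comes with each control period).
- ctrl.grab_frame(name): name is "scene" or "side" or "wrist"; returns the picture (480x640x3 uint8, blue, green, red); there is no depth.
- ctrl.camera_model(name): a dict with "K" (3x3 intrinsics, pixels), "rvec" (rotation vector, rad) and "tvec" (3), from world to camera coordinates, as OpenCV has them; the wrist camera has in their place "mount" (4x4, takes a point from camera to tool coordinates, whose origin is the TCP and whose axes are the flange's). Camera axes: x right, y down, z forward; pixel columns grow to the right and rows downward; lengths in m; the calibration is good to about 2 mm. The wrist camera is an equidistant fisheye: a pixel r from the principal point sees the ray r / f radians off the axis. A picture is of the moment at which its call begins: read the wrist's pose just before it. camera_model takes no time and is no camera call.
- ctrl.finish_job(): hands the job in; it is judged then, once.
Trained networks look in the newest picture that a camera, given by its name, has taken for a name from the list of things; names that differ only in an ending like _2 or _b are one class to them, and where a whole thing is asked for, a point or a joint stands for the part that bears it (a point fixed in the world has none). Each returns a list of dicts, best first, with "score" (0 to 1); they miss things now and then, are a little off and sometimes report something else, mostly with a low value. They report only what shows in the picture. A call takes as long as a camera call.
- ctrl.regions_of(camera, thing): "pixels" (480x640 bool, what is visible of it) and "extent" ([left, top, right, bottom] in pixels, round what is visible of it).
- ctrl.pinpoint(camera, thing): "location" ([column, row] in pixels: a listed point, or the origin of a listed thing).
The state is a dict: "clock": time; "joints": joint angles; "joint_velocities": joint speeds; "joint_efforts": joint torques, N m; "ee_pos": TCP position; "tcp_rot": TCP orientation; "contact_force": force on the tool from outside, world axes, zero at the start; "moment": the same for the moment, N m; "grip_width": opening from 0.0 (shut) to 1.0 (fully open); "gripper_force": force on a finger pad.
Only numpy, scipy, OpenCV 4.12 (cv2) and the standard library are available. Lean on these libraries where they do the work, as an engineer would, in place of code of your own. Each camera call takes 0.05 s, during which the arm holds its last target. There are 200 camera calls.

### The job

Put the jar mill in third gear. Its gear lever has been left in the left-hand lane of the H-shaped gate; push the knob with the fingertips or the outside of the fingers, first to neutral, then across to the right-hand lane, then forward (away from the operator, who stands on the robot's side of the mill) until it is fully home in the third slot and stays there. Only push, do not grip the lever, and leave the jar on the rollers, the two bottles and the beaker alone.

Things in the scene. Friction and masses are not known exactly. Their poses are not given: they have to be found in the camera images.
- mill: Jar mill, fixed: grey gearbox housing (220 x 195 mm, top 143 mm high) with a steel H-gate and gear lever on top, a motor behind, and on its left (+y) a bed of two rubber rollers with a white jar. Origin on the bench (z = 0) under the middle of the gate; x points forward (away from the operator), y to the operator's left, z up. Yaw -0.35 to 0.2 rad
- gate_middle (a point): Middle of the gate plate's upper face, 150 mm above the bench. H: two lanes along the mill's x, 15 mm left (+y) and right (-y), 14 mm wide, 29 mm forward and back; a 14 mm cross slot joins them at the middle (neutral). First = left forward, second = left back, third = right forward, fourth = right back. The 10 mm stem has 2 mm play each side; corners rounded 4 mm
- knob (a point): Centre of the lever's black ball knob, 36 mm across, 150 mm from the pivot, which is 72 mm above the bench under the gate's middle. With f = lever_fore, c = lever_cross, in the mill's frame it is at x = 0.150 sin f, y = -0.150 cos f sin c, z = 0.072 + 0.150 cos f cos c: 45 mm from neutral to a slot's end, 60 mm from lane to lane, 210 to 222 mm high
- stem (a point): Point on the lever stem 40 mm below the knob's centre
- lever_fore (a joint): Fore-and-aft tilt of the gear lever, rad: 0 in neutral, +0.30 at the forward end of a slot (first, third), -0.30 at the back end (second, fourth). Starts anywhere in the left lane. Friction holds the lever where it is left; moving it takes about 4 to 6 N at the knob
- lever_cross (a joint): Sideways tilt of the gear lever, rad: about -0.20 in the left lane (where it starts), about +0.20 in the right lane, end stops at -0.225 and +0.225. It can change lanes only with lever_fore within about 0.03 of 0. Takes about 3 to 5 N at the knob; stays where it is left
- jar_middle (a point): Middle of the white porcelain mill jar, 110 mm diameter, 172 mm long, lying loose on the two rollers left of the gearbox along the mill's y axis; its highest point is 200 mm above the bench. Bystander
- bottle_small_middle (a point): Middle (50 mm up) of the small glass reagent bottle with blue cap, 56 mm diameter, 100 mm tall, standing right of the gearbox. Bystander
- bottle_large_middle (a point): Middle (72 mm up) of the larger glass reagent bottle with blue cap, 70 mm diameter, 143 mm tall, standing behind the roller bed. Bystander
- beaker_middle (a point): Middle (48 mm up) of the glass beaker, 68 mm across, 95 mm tall, standing right of the gearbox. Bystander

How it is judged (in metres and radians):
On the way:
1. the lever has been brought across to the right-hand lane through neutral (value of joint lever_cross above 0.1 rad and value of joint lever_fore between -0.12 and 0.12 rad).
At the end, for the whole second after the job is handed in: The lever is at rest in the third slot (right forward): fore-and-aft tilt above 0.255 rad of 0.30 (knob within about 7 mm of the end), sideways tilt above 0.15 rad; the jar, the bottles and the beaker are within 15 mm of where they began (value of joint lever_fore above 0.255 rad and value of joint lever_cross above 0.15 rad and velocity of joint lever_fore between -0.05 and 0.05 rad/s and distance of each of jar_middle, bottle_small_middle, bottle_large_middle, beaker_middle from where it was at the start of the episode below 0.015 m); the robot touches nothing.
It fails at once if the lever's knob is gripped (grasp point within 21 mm of the knob's centre) (distance between the grasp point and knob below 0.021 m).
It fails at once if the lever's stem is gripped (grasp point within 12 mm of the stem) (distance between the grasp point and stem below 0.012 m).
It fails at once if the jar, a bottle or the beaker is shifted, lifted or carried (more than 20 mm) (distance of any of jar_middle, bottle_small_middle, bottle_large_middle, beaker_middle from where it was at the start of the episode above 0.02 m).
It also fails if it takes over 54 s, if anything falls off the work surface, if the arm or the gripper's body presses on something with over 40 N, if the wrist force passes 120 N, or if a joint passes its speed limit or range.

## Working session

There is one attempt and no reset: what is moved stays moved. The work goes in short steps, Python scripts to look and compute and a tool call to move; the robot and the scene stay as the last step left them, time stands still between calls to the robot, and variables do not carry over. Pictures are saved under pics/ and viewed, at most 10 in all, crops included, and the job is handed in when it is done.

Besides the shell and the picture viewer there is one more tool, called after ">>>" as name([rows], argument=value, ...), one row to a line, values as JSON. carry_out: Moves the arm, as the interface text tells. Scaled input: -1 to 1 covers 0.02 m each way for a shift and 4 degrees each way for a turn. Its arguments: {"type":"object","properties":{"series":{"type":"array"},"jaw":{"type":"number"},"squeeze":{"type":"number"}},"required":["series"]}

```bash
mkdir -p pics
cat > h.py <<'E'
import numpy as np, cv2
from scipy.optimize import least_squares
from scipy.spatial.transform import Rotation as R
from station import ctrl
def proj(c,P):
    m=ctrl.camera_model(c)
    return cv2.projectPoints(np.atleast_2d(np.float64(P)),np.float64(m['rvec']),np.float64(m['tvec']),np.float64(m['K']),None)[0][:,0]
E
python3 - <<'E'
from h import *
print(ctrl.state())
for c in('scene','side'):
    cv2.imwrite(f'pics/{c}0.png',ctrl.grab_frame(c))
    m=ctrl.camera_model(c);Rm=cv2.Rodrigues(np.float64(m['rvec']))[0];print(c,-Rm.T@np.ravel(m['tvec']),Rm[2])
    for t in('knob','gate_middle','mill','stem','jar_middle','bottle_small_middle','bottle_large_middle','beaker_middle'):
        print(t,[(np.round(d['location'],1),round(d['score'],2)) for d in ctrl.pinpoint(c,t)[:2]])
E
```

```text
{'clock': 0.0, 'joints': array([ 6.15074093e+01,  3.02797586e+01,  8.21561546e+01, -1.88911376e-03,
        6.76896806e+01, -1.02267683e+01]), 'joint_velocities': array([ 0.03944818,  0.06333332,  0.02185352, -0.00596739, -0.03374301,
        0.02100227]), 'joint_efforts': array([-3.33679282e-04, -4.40032518e+01, -1.76594782e+01,  6.30712160e-02,
        5.82815974e-02, -1.91492177e-04]), 'ee_pos': array([0.19551009, 0.59285872, 0.22156443]), 'tcp_rot': array([-1.79876092e+02, -2.05800853e-02,  1.61734874e+02]), 'contact_force': array([ 0.23696152, -1.1918026 , -0.16762225]), 'moment': array([-0.03916027,  0.03162584, -0.00289355]), 'gripper_force': 0.0, 'grip_width': 1.0003883438077579}
scene [ 0.87192589 -0.36084714  0.90785444] [-0.33865185  0.3565977  -0.87071982]
knob [(array([301.3, 190.7]), 0.9)]
gate_middle [(array([296.9, 238.4]), 0.62)]
mill [(array([300.6, 271.5]), 0.85)]
stem [(array([299.9, 208. ]), 0.77)]
jar_middle []
bottle_small_middle [(array([185. , 282.2]), 0.63)]
bottle_large_middle [(array([403.1, 313.7]), 0.67)]
beaker_middle [(array([219.9, 345.6]), 0.92)]
side [0.42950025 0.64344041 0.59939072] [ 0.18096198 -0.82144268 -0.54081853]
knob [(array([359.1, 213.6]), 0.7)]
gate_middle [(array([345.2, 231.4]), 0.63)]
mill [(array([344.1, 298.6]), 0.88)]
stem [(array([353.9, 228.3]), 0.57)]
jar_middle []
bottle_small_middle [(array([409.4, 235.9]), 0.75)]
bottle_large_middle [(array([231. , 271.6]), 0.8)]
beaker_middle []
```

View pics/scene0.png

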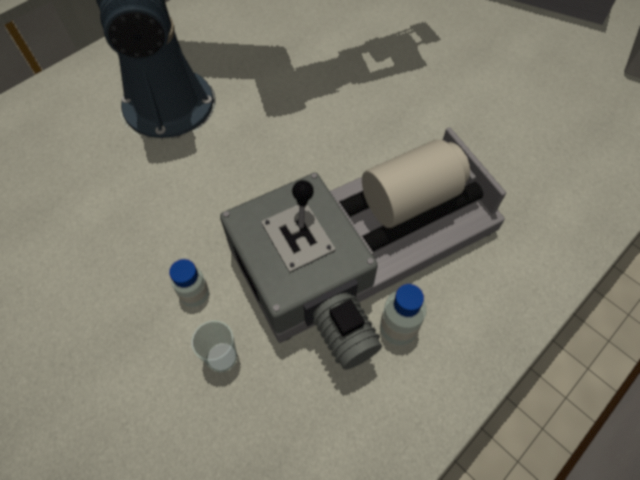

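View pics/side0.png

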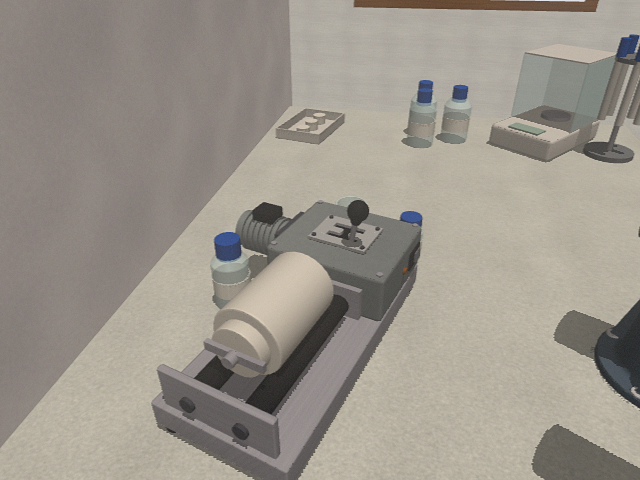

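```bash
cat > fit.py <<'E'
from h import *
def lever(p,f,c,r=.150):
    Rz=R.from_euler('z',p[2]).as_matrix()
    return Rz@np.array([r*np.sin(f),-r*np.cos(f)*np.sin(c),.072+r*np.cos(f)*np.cos(c)])+[p[0],p[1],0]
def tri(a,b):
    P=[];
    for c in('scene','side'):
        m=ctrl.camera_model(c);P.append(np.float64(m['K'])@np.c_[cv2.Rodrigues(np.float64(m['rvec']))[0],np.ravel(m['tvec'])])
    X=cv2.triangulatePoints(P[0],P[1],np.float64(a).reshape(2,1),np.float64(b).reshape(2,1))[:,0];return X[:3]/X[3]
E
python3 - <<'E'
from fit import *
for n,a,b in(('knob',(301.3,190.7),(359.1,213.6)),('gate',(296.9,238.4),(345.2,231.4)),('mill',(300.6,271.5),(344.1,298.6)),('stem',(299.9,208),(353.9,228.3)),('small',(185,282.2),(409.4,235.9)),('large',(403.1,313.7),(231,271.6))):
    X=tri(a,b);print(n,X.round(4),(proj('scene',X)[0]-a).round(1),(proj('side',X)[0]-b).round(1))
E
```

```text
knob [ 0.5073 -0.0457  0.211 ] [-0. -0.] [-0.  0.]
gate [ 0.5369 -0.0888  0.1471] [-0.8 -0.5] [-0.9  0.3]
mill [ 0.5324 -0.0814  0.0009] [-0. -0.] [-0.  0.]
stem [ 0.5145 -0.0557  0.177 ] [0.7 0.4] [ 0.9 -0.3]
small [ 0.4209 -0.2579  0.0497] [0.3 0.2] [ 0.4 -0.2]
large [ 0.7385 -0.0337  0.069 ] [-0.3 -0.1] [-0.4  0. ]
```

Run:
```python
from fit import *
def bp(c,uv,z):
    m=ctrl.camera_model(c);Rm=cv2.Rodrigues(np.float64(m['rvec']))[0];o=-Rm.T@np.ravel(m['tvec'])
    d=Rm.T@np.linalg.solve(np.float64(m['K']),[*uv,1]);return o+d*(z-o[2])/d[2]
for z,q in((.143,[(225,213),(317,178),(374,262),(276,308)]),(.150,[(266,222),(300,206),(330,247),(292,265)])):
    X=[bp('scene',p,z) for p in q];print(np.round(X,3).tolist(),np.mean(X,0).round(4))
    for i,j in((0,3),(1,2),(0,1),(3,2)):
        d=X[j]-X[i];print(np.linalg.norm(d).round(4),np.arctan2(d[1],d[0]).round(3))
# joint fit of pose+lever with networks' points
obs={'scene':[(301.3,190.7),(296.9,238.4),(300.6,271.5),(299.9,208)],'side':[(359.1,213.6),(345.2,231.4),(344.1,298.6),(353.9,228.3)]}
def r(v):
    p=v[:3];P=[lever(p,v[3],v[4]),[p[0],p[1],.15],[p[0],p[1],0],lever(p,v[3],v[4],.11)]
    return np.r_[np.concatenate([(proj(c,P)-obs[c]).ravel() for c in obs]),(v[4]+.2)/.01]
s=least_squares(r,[.534,-.084,-.2,-.2,-.2]);print(s.x.round(4),s.fun.round(1))
```

```text
[[0.413, -0.14, 0.143], [0.472, 0.024, 0.143], [0.658, -0.028, 0.143], [0.604, -0.196, 0.143]] [ 0.5367 -0.085   0.143 ]
0.1992 -0.283
0.1935 -0.273
0.1747 1.229
0.1764 1.262
[[0.48, -0.105, 0.15], [0.497, -0.042, 0.15], [0.59, -0.062, 0.15], [0.57, -0.129, 0.15]] [ 0.5342 -0.0844  0.15  ]
0.0934 -0.264
0.0953 -0.215
0.0653 1.306
0.07 1.282
[ 0.5351 -0.0855 -0.3474 -0.2706 -0.2   ] [ 0.2 -1.3 -0.1 -3.2 -0.6  2.5  0.8  0.9  0.  -1.2 -0.2 -0.1 -1.1 -1.2
  0.8  0.2  0. ]
```

The lever is in second (left, back). The knob is near (301,190) in the scene view and (358,213) in the side view. The mill sits at about (0.535, -0.085) with yaw of about -0.29. The plan is to shut the gripper, rise, align with the mill and approach from behind the knob.

>>> carry_out([
  [[0,0,-1],[0,0,-0.42]],
  [[0,0,-0.6],[0,0,0]],
  [[-0.4,-0.5,0],[0,0,0]],
  [[-0.83,-1,0],[0,0,0]],
  [[-0.83,-1,0],[0,0,0]],
], jaw=0)

```text
clock: 1.4
ee_pos: [0.2211, 0.5322, 0.2541]
tcp_rot: [-179.9, 0.0, 163.4]
contact_force: [1.0, -1.0, -0.0]
grip_width: 0.634
gripper_force: 0.0
```

>>> carry_out([
  [[-0.83,-1,0],[0,0,0]],
  [[-0.83,-1,0],[0,0,0]],
  [[-0.83,-1,0],[0,0,0]],
  [[-0.83,-1,0],[0,0,0]],
  [[-0.83,-1,0],[0,0,0]],
])

```text
clock: 1.9
ee_pos: [0.272, 0.4122, 0.2541]
tcp_rot: [-179.9, -0.0, 163.4]
contact_force: [-0.2, 0.2, 0.2]
grip_width: 0.174
gripper_force: 0.0
```

>>> carry_out([
  [[-0.83,-1,0],[0,0,0]],
  [[-0.83,-1,0],[0,0,0]],
  [[-0.83,-1,0],[0,0,0]],
  [[-0.83,-1,0],[0,0,0]],
  [[-0.83,-1,0],[0,0,0]],
])

```text
clock: 2.4
ee_pos: [0.3227, 0.2928, 0.2542]
tcp_rot: [-180.0, -0.0, 163.4]
contact_force: [0.7, 0.2, -0.0]
grip_width: 0.006
gripper_force: 0.0
```

>>> carry_out([
  [[-0.83,-1,0],[0,0,0]],
  [[-0.83,-1,0],[0,0,0]],
  [[-0.83,-1,0],[0,0,0]],
  [[-0.83,-1,0],[0,0,0]],
  [[-0.83,-1,0],[0,0,0]],
])

```text
clock: 2.9
ee_pos: [0.3735, 0.1735, 0.2542]
tcp_rot: [-180.0, -0.0, 163.4]
contact_force: [0.3, 0.5, -0.1]
grip_width: 0.001
gripper_force: 0.0
```

>>> carry_out([
  [[-0.83,-1,0],[0,0,0]],
  [[-0.83,-1,0],[0,0,0]],
  [[-0.83,-1,0],[0,0,0]],
  [[-0.83,-1,0],[0,0,0]],
  [[0,0,0],[0,0,0]],
])

```text
clock: 3.4
ee_pos: [0.4157, 0.077, 0.2544]
tcp_rot: [-180.0, 0.1, 163.2]
contact_force: [0.4, 0.7, 0.5]
grip_width: 0.003
gripper_force: 0.0
```

>>> carry_out([
  [[-0.73,-0.91,0],[0,0,0]],
  [[-0.73,-0.91,0],[0,0,0]],
  [[-0.73,-0.91,0],[0,0,0]],
  [[-0.73,-0.91,0],[0,0,0]],
  [[-0.73,-0.91,0],[0,0,0]],
])

```text
clock: 3.9
ee_pos: [0.4579, -0.0285, 0.2542]
tcp_rot: [180.0, -0.1, 163.4]
contact_force: [0.4, -0.5, 0.1]
grip_width: 0.009
gripper_force: 0.0
```

>>> carry_out([
  [[0,0,0.5],[0,0,0]],
  [[0,0,1],[0,0,0]],
  [[0,0,1],[0,0,0]],
  [[0,0,0.45],[0,0,0]],
  [[0,0,0],[0,0,0]],
])

```text
clock: 4.4
ee_pos: [0.4569, -0.0272, 0.1942]
tcp_rot: [180.0, -0.3, 163.4]
contact_force: [0.5, -0.2, -0.4]
grip_width: 0.001
gripper_force: 0.0
```

```bash
cat >> fit.py <<'E'
M=np.array([.535,-.085,-.29])
def tool():
    s=ctrl.state();T=R.from_euler('z',-M[2]).apply(s['ee_pos']-[M[0],M[1],0]);return T,s
def see():
    q=[]
    for c in('scene','side'):
        ctrl.grab_frame(c);d=ctrl.pinpoint(c,'knob');q.append((c,d[0]['location'],d[0]['score']) if d else None)
    q=[a for a in q if a]
    def r(v): return np.concatenate([(proj(c,lever(M,*v))[0]-u)*sc for c,u,sc in q])
    s=least_squares(r,[0,0]);T,st=tool()
    print('f,c',s.x.round(3),'res',s.fun.round(1),[(a[0],round(a[2],2)) for a in q],'tool in mill',T.round(4),'knob mill',R.from_euler('z',-M[2]).apply(lever(M,*s.x)-[M[0],M[1],0]).round(4),'F',st['contact_force'].round(1),st['clock'])
E
python3 - <<'E'
from fit import *
see()
a=ctrl.grab_frame('scene')[100:320,160:480];b=ctrl.grab_frame('side')[120:340,200:520]
cv2.imwrite('pics/a1.png',cv2.resize(np.hstack([a,b]),(800,275)))
E
```

```text
f,c [-0.251 -0.239] res [ 0.  -0.7 -0.2 -0.3] [('scene', 0.7), ('side', 0.86)] tool in mill [-0.0887  0.0327  0.1963] knob mill [-0.0372  0.0344  0.2132] F [-0.1 -0.1 -0.4] 4.6
```

View pics/a1.png

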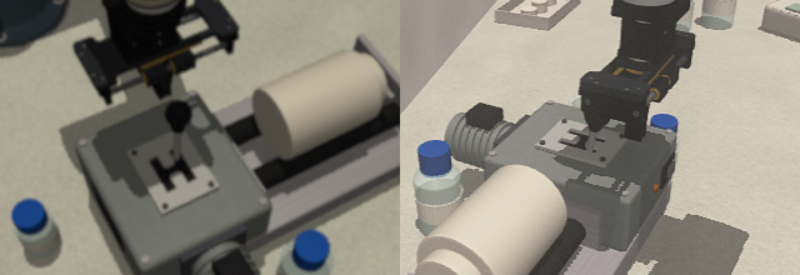

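The fingers are closed behind the knob, aligned with it, and the jar is clear. Now I'll push forward toward neutral.

>>> carry_out([
  [[-0.6,0,0],[0,0,0]],
  [[-0.6,0,0],[0,0,0]],
  [[-0.6,0,0],[0,0,0]],
  [[-0.5,0,0],[0,0,0]],
  [[-0.35,0,0],[0,0,0]],
])

```text
clock: 5.2
ee_pos: [0.5092, -0.0436, 0.1953]
tcp_rot: [-180.0, -0.2, 163.4]
contact_force: [-4.3, 0.4, 5.2]
grip_width: 0.003
gripper_force: 2.6
```

```bash
python3 -c "
from fit import *
see()"
```

```text
f,c [-0.081 -0.224] res [-1.1 -0.2 -1.6  1.3] [('scene', 0.81), ('side', 0.52)] tool in mill [-0.036   0.0323  0.1953] knob mill [-0.0121  0.0332  0.2178] F [-1.4  1.7  1.4] 5.4
```

>>> carry_out([
  [[-0.25,0,0],[0,0,0]],
  [[-0.2,0,0],[0,0,0]],
  [[-0.1,0,0],[0,0,0]],
  [[0,0,0],[0,0,0]],
])

```text
clock: 5.8
ee_pos: [0.5206, -0.0468, 0.1957]
tcp_rot: [180.0, 0.0, 163.4]
contact_force: [-3.8, 1.1, 2.8]
grip_width: 0.003
gripper_force: 1.9
```

```bash
python3 -c "
from fit import *
see()
cv2.imwrite('pics/n1.png',cv2.resize(ctrl.grab_frame('scene')[140:300,210:410],(800,600)))"
```

```text
f,c [ 0.015 -0.215] res [ 0.2 -0.9 -0.7 -1.7] [('scene', 0.95), ('side', 0.62)] tool in mill [-0.025   0.0325  0.1956] knob mill [0.0023 0.032  0.2185] F [-3.6  1.1  2.3] 6.0
```

View pics/n1.png

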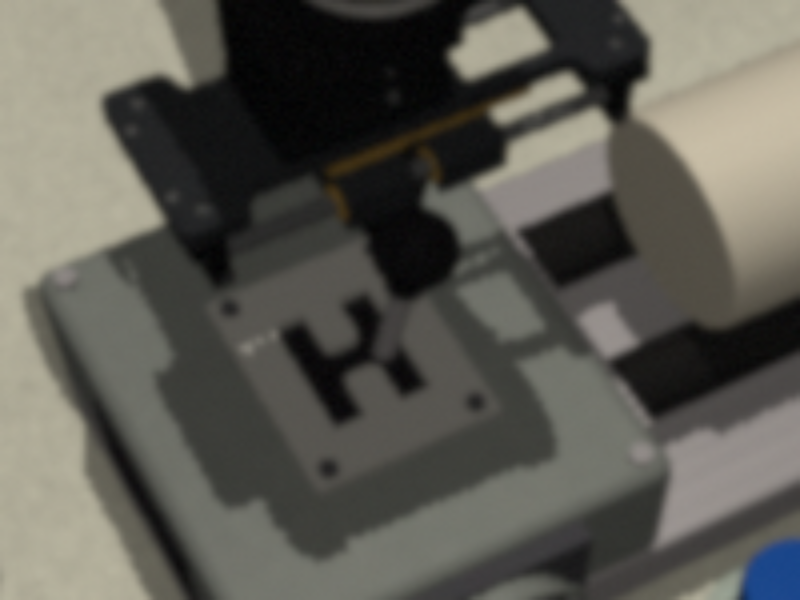

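The stem is at the crossing (388,345 in the crop), so the lever is in neutral. Next I'll back off, go round to its left and push right.

>>> carry_out([
  [[0.5,0,0],[0,0,0]],
  [[0.7,0,-0.4],[0,0,0]],
  [[0,0.7,0],[0,0,0]],
  [[0,0.8,0],[0,0,0]],
  [[0,0.65,0],[0,0,0]],
])

```text
clock: 6.55
ee_pos: [0.5101, 0.0025, 0.2042]
tcp_rot: [180.0, 0.1, 163.4]
contact_force: [-0.0, 0.2, -0.3]
grip_width: 0.004
gripper_force: 0.0
```

>>> carry_out([
  [[-0.4,0,0],[0,0,0]],
  [[-0.7,0,0],[0,0,0]],
  [[-0.7,0,0],[0,0,0]],
  [[-0.6,0,0],[0,0,0]],
  [[0,0,0],[0,0,0]],
])

```text
clock: 7.05
ee_pos: [0.5577, -0.0133, 0.2036]
tcp_rot: [-180.0, 0.1, 163.4]
contact_force: [-0.8, 0.4, -0.4]
grip_width: 0.003
gripper_force: 0.0
```

```bash
python3 -c "
from fit import *
see()"
```

```text
f,c [ 0.012 -0.228] res [-0.2  0.  -0.2  0.3] [('scene', 0.96), ('side', 0.71)] tool in mill [-0.002   0.0754  0.2033] knob mill [0.0017 0.0338 0.2181] F [ 0.1 -0.3  0.3] 7.25
```

>>> carry_out([
  [[0,-0.5,0],[0,0,0]],
  [[0,-0.4,0],[0,0,0]],
  [[0,-0.4,0],[0,0,0]],
  [[0,-0.4,0],[0,0,0]],
  [[0,-0.3,0],[0,0,0]],
])

```text
clock: 7.75
ee_pos: [0.5443, -0.0513, 0.2042]
tcp_rot: [180.0, 0.1, 163.4]
contact_force: [0.9, 4.0, 4.4]
grip_width: 0.005
gripper_force: 2.2
```

```bash
python3 -c "
from fit import *
see()"
```

```text
f,c [ 0.021 -0.026] res [-0.1 -1.3 -1.2 -2.5] [('scene', 0.95), ('side', 0.68)] tool in mill [-0.0014  0.0344  0.2032] knob mill [0.0031 0.0038 0.2219] F [-0.2 -0.6 -0.4] 7.95
```

Crossing freely. I'll continue to the right-hand lane.

>>> carry_out([
  [[0,-0.4,0],[0,0,0]],
  [[0,-0.4,0],[0,0,0]],
  [[0,-0.4,0],[0,0,0]],
  [[0,-0.3,0],[0,0,0]],
  [[0,-0.1,0],[0,0,0]],
])

```text
clock: 8.45
ee_pos: [0.5346, -0.0823, 0.2034]
tcp_rot: [-180.0, -0.0, 163.4]
contact_force: [0.9, 2.5, 2.5]
grip_width: 0.003
gripper_force: 1.4
```

```bash
python3 -c "
from fit import *
see()"
```

```text
f,c [-0.002  0.192] res [ 0.3 -0.1  0.4 -1.1] [('scene', 0.8), ('side', 0.81)] tool in mill [-0.0016  0.0028  0.203 ] knob mill [-0.0003 -0.0286  0.2193] F [-0.7 -0.   0.6] 8.65
```

>>> carry_out([
  [[0,0.5,0],[0,0,0]],
  [[0.6,0,0],[0,0,0]],
  [[0.8,0,0],[0,0,0]],
  [[0.8,0,0.5],[0,0,0]],
  [[0.5,0,0],[0,0,0]],
])

```text
clock: 9.15
ee_pos: [0.4829, -0.055, 0.1925]
tcp_rot: [-180.0, -0.3, 163.5]
contact_force: [-0.5, 0.2, 0.1]
grip_width: 0.005
gripper_force: 0.0
```

>>> carry_out([
  [[0,-0.6,0],[0,0,0]],
  [[0,-0.8,0],[0,0,0]],
  [[0,-0.7,0],[0,0,0]],
  [[-0.4,0,0],[0,0,0]],
  [[-0.5,0,0],[0,0,0]],
])

```text
clock: 9.65
ee_pos: [0.4921, -0.1026, 0.1938]
tcp_rot: [180.0, 0.0, 163.3]
contact_force: [0.4, -0.1, -0.1]
grip_width: 0.004
gripper_force: 0.0
```

```bash
python3 -c "
from fit import *
see()"
```

```text
f,c [0.022 0.182] res [-2.  -1.6 -2.9 -0.1] [('scene', 0.96), ('side', 0.87)] tool in mill [-0.0367 -0.0282  0.1934] knob mill [ 0.0034 -0.0271  0.2195] F [1.  0.4 0.5] 9.85
```

>>> carry_out([
  [[-0.4,0,0],[0,0,0]],
  [[-0.5,0,0],[0,0,0]],
  [[-0.5,0,0],[0,0,0]],
  [[-0.4,0,0],[0,0,0]],
  [[-0.4,0,0],[0,0,0]],
])

```text
clock: 10.35
ee_pos: [0.533, -0.1134, 0.1928]
tcp_rot: [179.9, -0.2, 163.4]
contact_force: [-4.3, 4.1, -1.6]
grip_width: 0.006
gripper_force: 2.5
```

```bash
python3 -c "
from fit import *
see()"
```

```text
f,c [0.231 0.158] res [-1.1 -0.8 -2.3 -0.3] [('scene', 0.89), ('side', 0.63)] tool in mill [ 0.007  -0.0283  0.193 ] knob mill [ 0.0343 -0.0229  0.2162] F [-1.4  2.3 -1.6] 10.55
```

>>> carry_out([
  [[-0.2,0,0],[0,0,0]],
  [[-0.15,0,0],[0,0,0]],
  [[-0.1,0,0],[0,0,0]],
  [[0,0,0],[0,0,0]],
])

```text
clock: 10.95
ee_pos: [0.541, -0.1165, 0.1927]
tcp_rot: [180.0, -0.2, 163.4]
contact_force: [-2.9, 3.0, -4.7]
grip_width: 0.002
gripper_force: 2.3
```

>>> carry_out([
  [[-0.1,0,0],[0,0,0]],
  [[0,0,0],[0,0,0]],
])

```text
clock: 11.15
ee_pos: [0.5429, -0.1172, 0.1929]
tcp_rot: [-180.0, -0.2, 163.4]
contact_force: [-3.7, 2.6, -4.2]
grip_width: 0.006
gripper_force: 2.5
```

Not at the end stop yet, because the force is still at friction level.

>>> carry_out([
  [[-0.1,0,0],[0,0,0]],
  [[0,0,0],[0,0,0]],
])

```text
clock: 11.35
ee_pos: [0.5437, -0.1174, 0.1927]
tcp_rot: [180.0, -0.3, 163.4]
contact_force: [-7.4, 2.9, -2.9]
grip_width: 0.006
gripper_force: 3.4
```

>>> carry_out([
  [[-0.1,0,0],[0,0,0]],
  [[0,0,0],[0,0,0]],
])

```text
clock: 11.55
ee_pos: [0.5446, -0.1176, 0.1925]
tcp_rot: [180.0, -0.5, 163.4]
contact_force: [-8.1, 3.8, -1.9]
grip_width: 0.005
gripper_force: 4.3
```

```bash
python3 -c "
from fit import *
see()"
```

```text
f,c [0.296 0.167] res [-0.6 -0.5 -1.5 -0.4] [('scene', 0.93), ('side', 0.57)] tool in mill [ 0.0184 -0.0285  0.1925] knob mill [ 0.0437 -0.0239  0.2135] F [-7.4  3.  -3. ] 11.75
```

The force is rising, so it's at the stop. One more nudge, then back off and rise.

>>> carry_out([
  [[-0.1,0,0],[0,0,0]],
  [[0,0,0],[0,0,0]],
  [[0.6,0,0],[0,0,0]],
  [[1,0,0],[0,0,0]],
  [[1,0,0],[0,0,0]],
])

```text
clock: 12.25
ee_pos: [0.5026, -0.1061, 0.195]
tcp_rot: [-179.9, 0.5, 163.4]
contact_force: [0.3, -1.2, 0.6]
grip_width: 0.004
gripper_force: 0.0
```

>>> carry_out([
  [[1,0,-0.5],[0,0,0]],
  [[0.5,0,-1],[0,0,0]],
  [[0,0,-1],[0,0,0]],
  [[0,0,-0.5],[0,0,0]],
  [[0,0,0],[0,0,0]],
])

```text
clock: 12.75
ee_pos: [0.474, -0.0973, 0.2561]
tcp_rot: [-179.9, 0.5, 163.4]
contact_force: [-0.2, -0.2, 0.7]
grip_width: 0.003
gripper_force: 0.0
```

```bash
python3 -c "
from fit import *
see()
cv2.imwrite('pics/e1.png',cv2.resize(ctrl.grab_frame('scene')[140:380,160:480],(800,600)))
for c in('scene','side'):
  for t in('bottle_small_middle','bottle_large_middle','beaker_middle'): print(c,t,[np.round(d['location'],1) for d in ctrl.pinpoint(c,t)[:1]])"
```

```text
f,c [0.283 0.172] res [0.1 0.2 0.3 0.5] [('scene', 0.78), ('side', 0.81)] tool in mill [-0.0581 -0.0287  0.2528] knob mill [ 0.0419 -0.0246  0.2139] F [ 0.3  0.7 -0.3] 12.95
scene bottle_small_middle [array([186.7, 282.7])]
scene bottle_large_middle [array([406.4, 312.3])]
scene beaker_middle [array([217.2, 348.6])]
side bottle_small_middle [array([409.4, 235.9])]
side bottle_large_middle [array([230.5, 272.7])]
side beaker_middle [array([348.3, 222.3])]
```

View pics/e1.png

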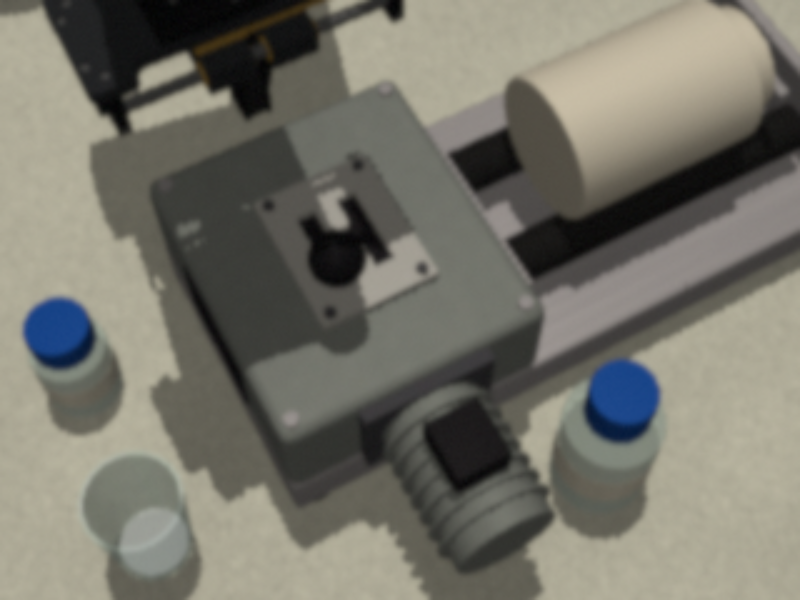

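The knob, at (335,258) in the crop, is in the right-hand forward slot. The jar, bottles and beaker are in place and the arm is clear, so I'm handing it in.

```bash
python3 -c "
from station import ctrl
print(ctrl.finish_job())"
```

```text
the job is handed in; nothing more can be done
None
```

The mill's lever was pushed through neutral, across and forward into third; my last camera reading put it at 0.28 rad forward and 0.17 rad right (0.255 and 0.15 needed), the jar, bottles and beaker looked undisturbed, and I handed the job in at about 13 s, but no verdict was returned.

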